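Mount a foil roll on its dispenser spindle

ROBOT

A 6-joint arm with a two-finger parallel gripper is mounted at the origin on a cart in front of the work surface, level with it; the furniture and walls round the work are solid. World frame = base frame: x ahead of the robot, y to its left, z up, the work surface at z = 0. Lengths are in m, angles in degrees, forces in N, time in s.
With the tool pointing down it reaches from about 0.35 to 0.725 m from the base axis. Payload 6 kg.
Tool frame: the origin (TCP) lies at the very end of the fingers, on their centre line; the grasp point (between the pads) lies 19 mm behind it; z points along the fingers, y is the line along which they close (so a half turn about z gives the same grasp; the last joint's range is limited). The gripper opens to 85 mm and grips with 20 to 120 N. Pads are 22 mm wide; open, the fingers measure 114 mm over their backs; the gripper's body (76 mm by 85 mm) begins 54 mm behind the grasp point. The pads swing forward as they close: fully open they stand 13 mm farther back than shut.
Start: joints at [19.12, 2.303, 4.859, 0, -92.561, -19.12], TCP at [0.6, 0, 0.231] pointing down, gripper open.
Joint ranges: [-146.85, 146.85], [-73.84, 115.35], [-62.03, 85.46], [-188.31, 113.3], [-161.28, -10.13], [-171.36, 171.36]. Speed limits (degrees/s): [147.25, 147.25, 172.46, 180, 180, 180].

INTERFACE

Orientations are given as a 3x3 rotation matrix whose columns are the frame's x, y, z axes.
In Python, from station import monitor, imaging, ticket gives the robot as it stands. The module is installed in compiled form; this text tells all that it offers.
- The arm moves only by the tool apply_moves, never from a script. Its argument "series" is a list of rows, each an object with "dp": the shift along the tool's x, y, z in cm, a list of three; "turn": the turn about the tool's z in degrees. A call has 1 to 10 rows; each row shifts and turns the commanded pose from where the row before left it, along the tool's axes as they then stand; what a row does not reach is not made up. A row lasts 1/10 s, in which the tool goes at most 50 mm and 8.59 degrees, less where a joint would pass 70% of its speed; a pose out of reach is approached as far as the arm can. A call with a gripper value outside its range is refused whole. "hand" is the gripper command: -1 is shut, 1 is fully open, values between are in proportion, set as the call begins (left out, the last holds). The fingers move at their own pace and stop on an object; "newtons" is the grip in N (left out, the last holds). Time passes only in rows, so rows that do not move let the fingers close. It gives the time, the measured TCP pose, the force, the opening and the grip force at its end, in the units of the state.
- monitor.sense(): the state, without advancing time (a new reading comes with each control period).
- imaging.capture(name): name is "scene" or "side" or "wrist"; returns a dict with "image" (384x512x3 uint8, blue, green, red), "fx", "fy", "cx", "cy" (pixels), "dist" ([k1, k2, p1, p2, k3] as OpenCV has them; the pictures are not rectified), "extrinsics" (4x4, takes a point from camera to world coordinates); the wrist camera has in their place "mount" (4x4, takes a point from camera to tool coordinates, whose origin is the TCP and whose axes are the flange's). Camera axes: x right, y down, z forward; pixel columns grow to the right and rows downward; lengths in m; the calibration is good to about 2 mm. A picture is of the moment at which its call begins: read the wrist's pose just before it. There is no depth.
- ticket.hand_in(): hands the job in; it is judged then, once.
The state is a dict: "clock": time; "joint_pos": joint angles; "dq": joint speeds; "effort": joint torques, N m; "position": TCP position; "orientation": TCP orientation; "contact_force": force on the tool from outside, world axes, zero at the start; "moment": the same for the moment, N m; "opening": opening from 0.0 (shut) to 1.0 (fully open); "grip_force": force on a finger pad.
Only numpy, scipy, OpenCV 4.12 (cv2) and the standard library are available. Lean on these libraries where they do the work, as an engineer would, in place of code of your own. Each camera call takes 0.05 s, during which the arm holds its last target. There are 200 camera calls.

TASK

Load the foil dispenser: lay the roll of foil in the bed between the dispenser's two side plates, then thread the spindle through one side plate, the roll's core and the other side plate, until its teal handle is up against the side plate. Either side will do. Let go of it, and do not knock over or push away the jar, the carton or the bottle standing around.

Things in the scene. Friction and masses are not known exactly. Their poses are not given: they have to be found in the camera images.
- dispenser: White foil dispenser, fixed; place and yaw vary. Origin: centre of its underside. Base 96 (x) x 132 (y) x 12 mm. Two upright side plates 62 mm wide (x), inner faces at y = -54 and +54 mm, outer faces at -62 and +62 mm, top at z = 84 mm. Each has a 20 mm through hole at x = 0, z = 62 mm. Low steel tear bar at x = -43 mm, top at z = 25 mm.
- ring_right (a point): Centre of the outer face of the teal ring round the hole of the side plate at the dispenser's -y side; the ring (22 mm bore, 32 mm outside) stands 3 mm out from the plate, to y = -65 mm.
- ring_left (a point): The same for the teal ring at the dispenser's +y side, at y = +65 mm.
- bed (a point): Middle of the flat bed between the side plates, 32 mm above the worktop. Two low rails along y bound it at its front and back (inner faces at x = -20 and +20 mm, outer at +-24 mm, top 6 mm above the bed). The roll, lying in it on a flat of its flanges, is centred by the rails, its bore in line with the holes.
- dispenser_axis (a point): The point midway between the two side plates on the line of their holes: 62 mm above the dispenser's origin. Its y axis runs along the line of the holes.
- foil_roll: Silver roll of hair foil, 56 mm diameter, rigid, 0.11 to 0.22 kg, with thin black octagonal end flanges, 60 mm across flats, on one flat of which it lies, so that it does not roll. Length 90 mm, through bore 28 mm. Its y axis runs along the roll; both ends are alike. Origin: at mid-length, 30 mm below the roll's axis (on the worktop at the start).
- roll_center (a point): Centre of the foil roll: on its axis at mid-length.
- spindle: Steel rod, 12 mm thick, 150 mm long, tapered tip, sticking out along +y from a flat teal handle 16 (x) x 40 (y) x 32 mm (z). 0.15 kg, balance point 12 mm from the handle's centre towards the rod. It lies on the handle, rod level. Origin: centre of the handle's underside; rod axis 16 mm above it, from the handle's end face at y = 20 mm. Left in the dispenser it sags a few degrees: fine.
- spindle_mid (a point): Point on the rod's axis 65 mm from the handle's end face. It coincides with point dispenser_axis along the line of the holes when the handle touches the side plate's ring, from whichever side.
- spindle_tip (a point): Tip of the rod, on its axis, 150 mm from the handle's end face.
- jar: Bystander: black and white lidded cream jar, 72 mm diameter, 86 mm high. Origin: centre of its underside.
- carton: Bystander: flat white and blue carton, 95 x 60 x 24 mm. Origin: centre of its underside.
- bottle: Bystander: white squeeze bottle with a blue pointed cap, 38 mm diameter, 130 mm high. Origin: centre of its underside.

How it is judged (in metres and radians):
On the way:
1. the foil roll lies in the bed between the side plates, in line with the holes (distance between roll_center and dispenser_axis below 0.015 m and angle between the y axis of foil_roll and the y axis of dispenser, either way round below 0.15 rad), for 0.2 s.
At the end, for the whole second after the job is handed in: The roll lies in the bed (centre within 15 mm of the holes' midpoint, axis within 0.15 rad); the spindle runs through both plates and the core (within 0.15 rad of the line of the holes, 9 mm across it, handle within 12 mm of touching the ring); both at rest (all of step 1 and x of spindle_mid in the frame of dispenser_axis between -0.009 and 0.009 m and y of spindle_mid in the frame of dispenser_axis between -0.012 and 0.012 m and z of spindle_mid in the frame of dispenser_axis between -0.009 and 0.009 m and angle between the y axis of spindle and the y axis of dispenser, either way round below 0.15 rad and linear speed of each of foil_roll, spindle below 0.02 m/s).
It fails at once if a bystander (jar, carton, bottle) is moved more than 30 mm or tipped over (distance of any of jar, carton, bottle from where it was at the start of the episode above 0.03 m or angle between any of jar, carton, bottle's own z axis and vertical above 0.5 rad).
It also fails if it takes over 56 s, if anything falls off the work surface, if the arm or the gripper's body presses on something with over 40 N, if the wrist force passes 120 N, or if a joint passes its speed limit or range.

## Working session

There is one attempt and no reset: what is moved stays moved. The work goes in short steps, Python scripts to look and compute and a tool call to move; the robot and the scene stay as the last step left them, time stands still between calls to the robot, and variables do not carry over. Pictures are saved under pics/ and viewed, at most 10 in all, crops included, and the job is handed in when it is done.

Besides the shell and the picture viewer there is one more tool, called after ">>>" as a command line: name --argument value ..., lists and objects as JSON in quotes. apply_moves: Moves the arm, as the interface text tells. Its arguments: {"type":"object","properties":{"series":{"type":"array"},"hand":{"type":"number"},"newtons":{"type":"number"}},"required":["series"]}

```bash
mkdir -p pics; python3 - <<'E'
from station import monitor, imaging
import cv2,numpy as np,pickle
s=monitor.sense();print({k:np.round(v,3).tolist() for k,v in s.items()})
d={}
for n in("scene","side","wrist"):
    c=imaging.capture(n);d[n]=c
    print(n,c['fx'],c['fy'],c['cx'],c['cy'],c['dist']);print(np.round(c.get('extrinsics',c.get('mount')),3).tolist())
pickle.dump((s,d),open('c0.pkl','wb'))
for n in d: cv2.imwrite(f'pics/{n}0.png',d[n]['image'])
E
```

```text
{'clock': 0.0, 'joint_pos': [19.118, 2.339, 4.802, -0.027, -92.561, -19.123], 'dq': [-0.111, 0.056, -0.147, -0.022, -0.083, 0.068], 'effort': [-0.001, -36.821, 34.741, 6.932, -0.005, -0.0], 'position': [0.6, 0.0, 0.23], 'orientation': [[-0.0, -1.0, -0.002], [-1.0, 0.0, -0.0], [0.0, 0.002, -1.0]], 'contact_force': [-0.041, 0.848, 0.176], 'moment': [0.002, -0.018, 0.032], 'grip_force': 0.0, 'opening': 1.0}
scene 444.05852035423027 444.05852035423027 257.54374141099504 189.07518899702129 [-0.16343626  0.          0.          0.          0.        ]
[[-0.866, -0.28, 0.414, -0.063], [-0.5, 0.51, -0.7, 1.166], [-0.015, -0.813, -0.581, 0.926], [0.0, 0.0, 0.0, 1.0]]
side 487.20356100331503 487.20356100331503 260.2919025835477 196.49941248031996 [0.06088303 0.         0.         0.         0.        ]
[[0.886, -0.289, 0.363, 0.047], [-0.464, -0.574, 0.675, -0.75], [0.013, -0.766, -0.642, 0.957], [0.0, 0.0, 0.0, 1.0]]
wrist 274.4186848219424 274.4186848219424 253.8421016754254 186.76276990028123 [-0.03264227  0.          0.          0.          0.        ]
[[-0.001, -0.954, -0.298, 0.077], [1.0, -0.001, 0.001, -0.0], [-0.001, -0.298, 0.954, -0.143], [0.0, 0.0, 0.0, 1.0]]
```

View pics/scene0.png

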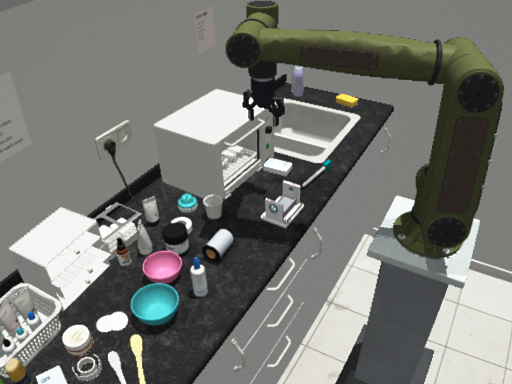

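View pics/side0.png

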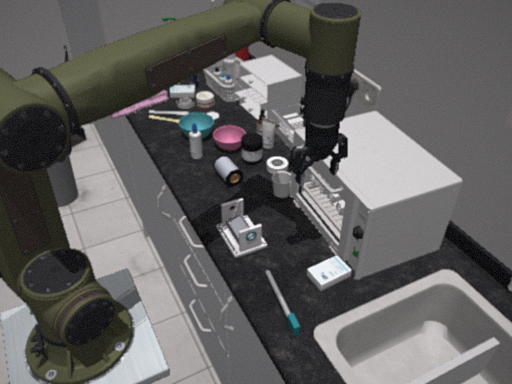

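View pics/wrist0.png

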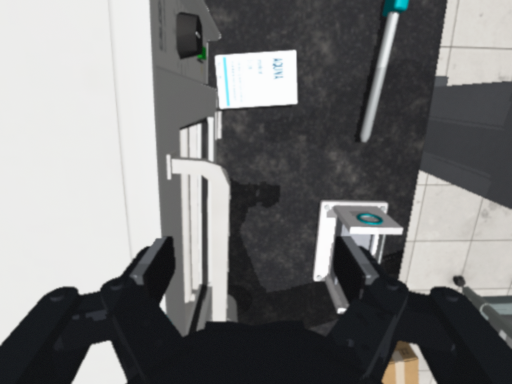

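The scene view shows the roll at (218,245), the dispenser at (283,205) and the spindle with its handle at (328,163) and tip at (303,186). In the side view, the roll is at (229,171), the dispenser ring at (251,237), the spindle handle at (294,322) and the tip at (268,272). The wrist view shows the spindle and one ring, plus the cabinet on the left.

```bash
cat > h.py <<'E'
import cv2,numpy as np,pickle
def ext(c,s=None):
    if 'extrinsics' in c: return np.array(c['extrinsics'])
    T=np.eye(4);T[:3,:3]=s['orientation'];T[:3,3]=s['position'];return T@np.array(c['mount'])
def K(c): return np.array([[c['fx'],0,c['cx']],[0,c['fy'],c['cy']],[0,0,1]])
def ray(c,uv,s=None):
    p=cv2.undistortPoints(np.array([[uv]],float),K(c),np.array(c['dist']))[0,0]
    T=ext(c,s);d=T[:3,:3]@[p[0],p[1],1];return T[:3,3],d/np.linalg.norm(d)
def onz(c,uv,z,s=None):
    o,d=ray(c,uv,s);return o+d*(z-o[2])/d[2]
def tri(*rs):
    A=sum(np.eye(3)-np.outer(d,d) for o,d in rs);b=sum((np.eye(3)-np.outer(d,d))@o for o,d in rs)
    return np.linalg.solve(A,b)
def proj(c,P,s=None):
    T=np.linalg.inv(ext(c,s));return cv2.projectPoints(np.array(P,float).reshape(-1,3),cv2.Rodrigues(T[:3,:3])[0],T[:3,3],K(c),np.array(c['dist']))[0].reshape(-1,2)
def blobs(img,lo,hi,amin=15):
    m=cv2.inRange(cv2.cvtColor(img,cv2.COLOR_BGR2HSV),lo,hi)
    n,l,st,ce=cv2.connectedComponentsWithStats(m)
    return [(st[i].tolist(),ce[i].round(1).tolist()) for i in range(1,n) if st[i][4]>=amin],m
E
python3 - <<'E'
from h import *
s,d=pickle.load(open('c0.pkl','rb'))
for n in d:
    print(n,blobs(d[n]['image'],(80,90,50),(100,255,255))[0])
r=lambda n,u,z:onz(d[n],u,z,s).round(3).tolist()
print('handle',r('scene',(328,163),.016),r('side',(294,322),.016),'tip',r('scene',(303,186),.016),r('side',(268,272),.016),r('wrist',(366,137),.016))
print('disp',r('scene',(283,205),.03),'ringR',r('side',(251,237),.062),r('wrist',(370,218),.062))
print('roll',r('scene',(218,245),.03),r('side',(229,171),.03))
print('bottle',r('scene',(200,293),0.),'jar',r('scene',(177,247),0),'carton',r('side',(329,272),.02))
# enlarged crops in one view
a=cv2.resize(d['scene']['image'][150:310,140:340],None,fx=2.9,fy=2.9,interpolation=cv2.INTER_CUBIC)[:,:]
cv2.imwrite('pics/sc1.png',a)
b=cv2.resize(d['side']['image'][130:345,180:360],None,fx=2.7,fy=2.7,interpolation=cv2.INTER_CUBIC)
cv2.imwrite('pics/si1.png',b)
E
```

```text
scene [([323, 159, 9, 13, 69], [327.0, 164.2]), ([177, 192, 20, 16, 225], [186.7, 200.6]), ([130, 283, 49, 43, 1630], [154.7, 303.2]), ([17, 327, 7, 8, 41], [19.7, 330.6])]
side [([179, 112, 35, 26, 574], [196.4, 122.8]), ([246, 231, 10, 10, 31], [250.5, 235.1]), ([287, 313, 14, 23, 192], [293.4, 323.8])]
wrist [([382, 0, 28, 17, 315], [395.0, 6.1]), ([224, 58, 5, 47, 88], [225.9, 80.9]), ([357, 213, 26, 12, 155], [369.3, 218.8])]
handle [0.435, -0.21, 0.016] [0.44, -0.194, 0.016] tip [0.454, -0.024, 0.016] [0.458, -0.034, 0.016] [0.453, -0.033, 0.016]
disp [0.457, 0.125, 0.03] ringR [0.455, 0.056, 0.062] [0.455, 0.061, 0.062]
roll [0.536, 0.39, 0.03] [0.541, 0.379, 0.03]
bottle [0.491, 0.55, 0.0] jar [0.661, 0.434, 0.0] carton [0.594, -0.107, 0.02]
```

View pics/sc1.png

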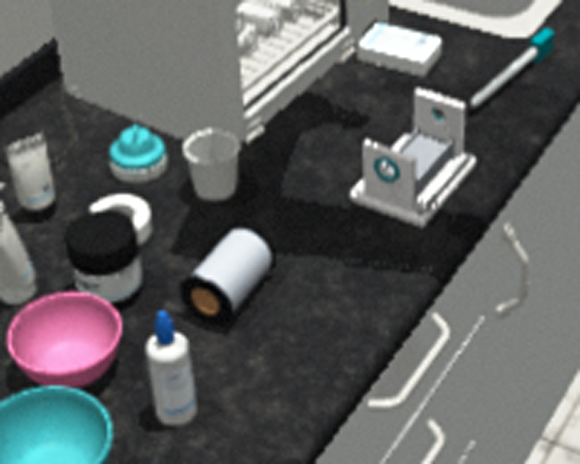

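The crop shows the roll with its near end at about (207,300), the bottle, the jar, and the dispenser with its teal rings. The spindle's rod points toward the dispenser. I'll go above the dispenser first and take one wrist look, then move on toward the roll.

>>> apply_moves --series '[{"dp": [-3.4, 2.4, 0], "turn": 0}, {"dp": [-3.4, 2.4, 0], "turn": 0}, {"dp": [-3.4, 2.4, 0], "turn": 0}, {"dp": [-3.4, 2.4, 0], "turn": 0}, {"dp": [-3.4, 2.4, 0], "turn": 0}, {"dp": [0, 0, 0], "turn": 0}, {"dp": [0, 0, 0], "turn": 0}]'

```text
clock: 0.85
position: [0.4795, 0.1707, 0.2313]
orientation: [[0.002, -1.0, 0.0], [-1.0, -0.002, 0.0], [-0.0, -0.0, -1.0]]
contact_force: [-0.2, -0.5, 0.6]
opening: 1.001
grip_force: 0.0
```

```bash
python3 - <<'E'
from station import monitor, imaging
from h import *
s=monitor.sense();c=imaging.capture('wrist');pickle.dump((s,c),open('c1.pkl','wb'))
print(s['clock'],s['position']);cv2.imwrite('pics/w1.png',c['image'])
E
```

```text
0.85 [0.4795207  0.17071794 0.23132062]
```

>>> apply_moves --series '[{"dp": [-3.7, -1, 0], "turn": 0}, {"dp": [-3.7, -1, 0], "turn": 0}, {"dp": [-3.7, -1, 0], "turn": 0}, {"dp": [-3.7, -1, 0], "turn": 0}, {"dp": [-3.7, -1, 0], "turn": 0}, {"dp": [-3.7, -1, 0], "turn": 0}, {"dp": [-3.7, -1, 0], "turn": 0}, {"dp": [0, 0, 0], "turn": 0}, {"dp": [0, 0, 0], "turn": 0}]'

```text
clock: 1.8
position: [0.551, 0.4284, 0.2291]
orientation: [[-0.001, -1.0, -0.002], [-1.0, 0.001, -0.003], [0.003, 0.002, -1.0]]
contact_force: [-0.6, -0.9, 0.6]
opening: 1.002
grip_force: 0.0
```

```bash
python3 - <<'E'
from station import monitor, imaging
from h import *
s=monitor.sense();c=imaging.capture('wrist');pickle.dump((s,c),open('c2.pkl','wb'))
print(s['clock'],s['position']);cv2.imwrite('pics/w2.png',c['image'])
E
```

```text
1.8 [0.55099943 0.42837889 0.22905762]
```

View pics/w1.png

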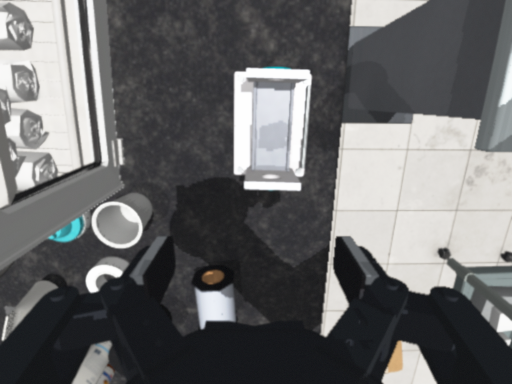

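View pics/w2.png

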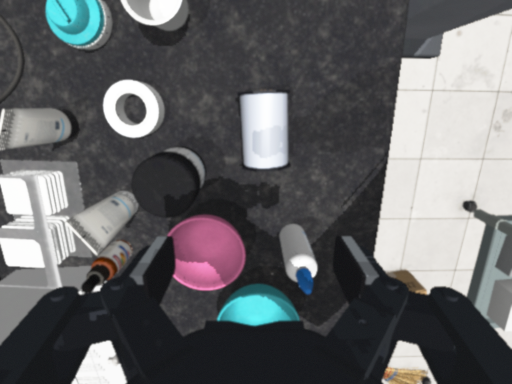

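In w1 the dispenser's plates are at rows ~73 and ~180, columns 245–310. In w2 the foil roll spans columns 241–289 and rows 92–168, nearly along world y.

```bash
python3 - <<'E'
from h import *
s,c=pickle.load(open('c2.pkl','rb'))
img=c['image'];hsv=cv2.cvtColor(img,cv2.COLOR_BGR2HSV)
m=cv2.inRange(hsv,(0,0,110),(180,80,255));n,l,st,ce=cv2.connectedComponentsWithStats(m)
i=l[140,252];ys,xs=np.where(l==i);print(st[i],np.mean(img[l==i],0))
pts=[]
L=[];R=[]
for r in range(100,162):
    q=xs[ys==r];L.append(onz(c,(q.min()-.5,r),.03,s)[:2]);R.append(onz(c,(q.max()+.5,r),.03,s)[:2])
for E in(L,R):
    E=np.array(E);p=np.polyfit(E[:,1],E[:,0],1);print('edge slope dx/dy deg',np.degrees(np.arctan(p[0])),'x at .38',np.polyval(p,.38))
b=st[i];print('ends',onz(c,(265,b[1]),.055,s),onz(c,(265,b[1]+b[3]),.055,s))
s,c=pickle.load(open('c1.pkl','rb'))
cv2.imwrite('pics/d1.png',cv2.resize(c['image'][55:200,220:325],None,fx=4.1,fy=4.1,interpolation=cv2.INTER_CUBIC))
E
```

```text
[ 240   92   48   77 3423] [224.18112767 216.9950336  212.8489629 ]
edge slope dx/dy deg -2.283319568474305 x at .38 0.5654589767781282
edge slope dx/dy deg -1.8663235250897539 x at .38 0.509172876453699
ends [0.53810864 0.34115224 0.055     ] [0.53729307 0.42782012 0.055     ]
```

View pics/d1.png

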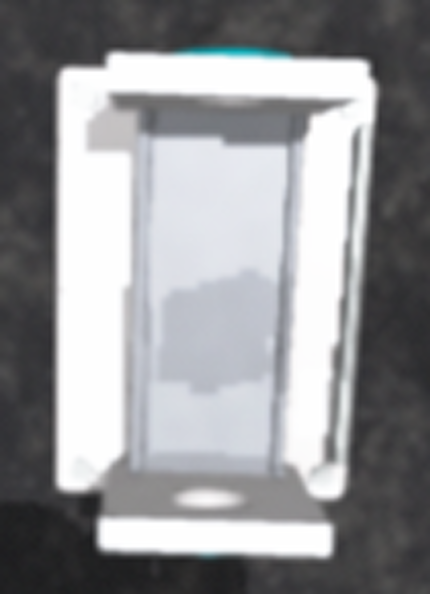

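The crop shows both plate tops clearly. The far outer edge runs (107,53)–(368,62), the near outer edge (100,552)–(332,556), and the bed rails are at columns ~150 and ~285.

```bash
python3 - <<'E'
from h import *
s,c=pickle.load(open('c1.pkl','rb'))
P=lambda x,y,z:onz(c,(220+x/4.1-.4,55+y/4.1-.4),z,s)
far=[P(107,53,.084),P(368,62,.084)];near=[P(100,552,.084),P(332,556,.084)]
print(np.round(far+near,4).tolist())
print([np.linalg.norm(a[0]-a[1]) for a in(far,near)])
F=sum(far)/2;N=sum(near)/2;print('centre',(F+N)/2,'len',np.linalg.norm(N-F));
an=lambda v:np.degrees(np.arctan2(-v[0],v[1]))
print('yaw by axis',an(N-F),'by edges',[np.degrees(np.arctan2(a[0][1]-a[1][1],a[0][0]-a[1][0])) for a in(far,near)])
for a,b in[((60,75),(58,485)),]:
    print('base',an(P(*b,.012)-P(*a,.012)))
l=[P(150,120,.035),P(147,460,.035)];r=[P(291,120,.035),P(279,460,.035)]
print('rails',an(l[1]-l[0]),an(r[1]-r[0]),sum(l+r)/4)
E
```

```text
[[0.4875, 0.0619, 0.084], [0.425, 0.0637, 0.084], [0.4903, 0.1872, 0.084], [0.4274, 0.1883, 0.084]]
[np.float64(0.06257482343027133), np.float64(0.06291886943168087)]
centre [0.45755338 0.12528581 0.084     ] len 0.12493339931583293
yaw by axis -1.189991625362859 by edges [np.float64(-1.6230076456165743), np.float64(-0.9748660143107369)]
base -1.3779416521699075
rails -0.3153851264371264 0.11341416587262455 [0.45684623 0.12367504 0.035     ]
```

>>> apply_moves --series '[{"dp": [2.2, 0.7, 0], "turn": -1}, {"dp": [2.2, 0.7, 2], "turn": -1}, {"dp": [0, 0, 4], "turn": 0}, {"dp": [0, 0, 4], "turn": 0}, {"dp": [0, 0, 4], "turn": 0}, {"dp": [0, 0, 3], "turn": 0}, {"dp": [0, 0, 0], "turn": 0}, {"dp": [0, 0, 0], "turn": 0}]'

```text
clock: 2.65
position: [0.5372, 0.384, 0.0632]
orientation: [[0.034, -0.999, 0.002], [-0.999, -0.034, 0.0], [-0.0, -0.002, -1.0]]
contact_force: [1.1, 0.3, 1.7]
opening: 0.998
grip_force: 0.0
```

>>> apply_moves --series '[{"dp": [0, 0, 2], "turn": 0}, {"dp": [0, 0, 2], "turn": 0}, {"dp": [0, 0, 1.3], "turn": 0}, {"dp": [0, 0, 0], "turn": 0}, {"dp": [0, 0, 0], "turn": 0}]'

```text
clock: 3.15
position: [0.5372, 0.3853, 0.0102]
orientation: [[0.035, -0.999, 0.002], [-0.999, -0.035, 0.001], [-0.001, -0.002, -1.0]]
contact_force: [-0.1, 0.1, -0.3]
opening: 0.997
grip_force: 0.0
```

>>> apply_moves --hand -1 --newtons 40 --series '[{"dp": [0, 0, 0], "turn": 0}, {"dp": [0, 0, 0], "turn": 0}, {"dp": [0, 0, 0], "turn": 0}, {"dp": [0, 0, 0], "turn": 0}, {"dp": [0, 0, 0], "turn": 0}, {"dp": [0, 0, 0], "turn": 0}, {"dp": [0, 0, 0], "turn": 0}, {"dp": [0, 0, 0], "turn": 0}]'

```text
clock: 3.95
position: [0.5371, 0.3855, 0.0099]
orientation: [[0.035, -0.999, 0.002], [-0.999, -0.035, 0.001], [-0.001, -0.002, -1.0]]
contact_force: [-0.5, 0.4, 6.2]
opening: 0.651
grip_force: 43.2
```

>>> apply_moves --series '[{"dp": [0, 0, -2], "turn": 0}, {"dp": [0, 0, -4], "turn": 1.6}, {"dp": [0, 0, -4], "turn": 1.6}, {"dp": [0, 0, -3], "turn": 0}, {"dp": [4.5, 1.3, 0], "turn": 0}, {"dp": [4.5, 1.3, 0], "turn": 0}, {"dp": [4.5, 1.3, 0], "turn": 0}, {"dp": [4.5, 1.3, 0], "turn": 0}, {"dp": [4.5, 1.3, 0], "turn": 0}, {"dp": [3.6, 0.9, 0], "turn": 0}]'

```text
clock: 4.95
position: [0.4554, 0.1235, 0.1375]
orientation: [[-0.021, -1.0, -0.001], [-1.0, 0.021, -0.0], [0.0, 0.001, -1.0]]
contact_force: [-0.6, -1.0, -2.0]
opening: 0.652
grip_force: 43.2
```

>>> apply_moves --series '[{"dp": [0, 0, 0], "turn": 0}, {"dp": [0, 0, 0], "turn": 0}, {"dp": [0, 0, 0], "turn": 0}]'

```text
clock: 5.25
position: [0.4568, 0.126, 0.1378]
orientation: [[-0.021, -1.0, -0.001], [-1.0, 0.021, -0.0], [0.0, 0.001, -1.0]]
contact_force: [-0.1, 0.5, -2.2]
opening: 0.649
grip_force: 43.3
```

```bash
python3 - <<'E'
from station import monitor, imaging
from h import *
s=monitor.sense();d={n:imaging.capture(n) for n in('scene','side')}
pickle.dump((s,d),open('c3.pkl','wb'))
a=cv2.resize(d['scene']['image'][150:230,230:330],None,fx=4,fy=4,interpolation=cv2.INTER_CUBIC)
b=cv2.resize(d['side']['image'][170:260,190:290],None,fx=4,fy=4,interpolation=cv2.INTER_CUBIC)
a=cv2.copyMakeBorder(a,0,40,0,0,0);cv2.imwrite('pics/a3.png',np.hstack([a,b]))
print(s['position'])
E
```

```text
[0.456824   0.12597642 0.1378234 ]
```

View pics/a3.png

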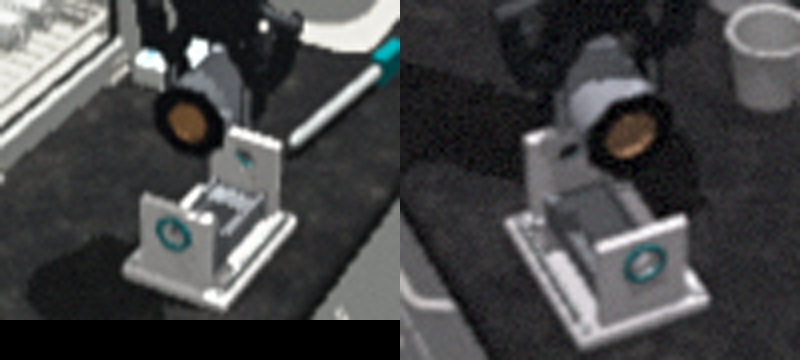

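The roll is held squarely above the bed. In the crop, its +y end centre is at (185,122) with ring_left at (174,235), and its -y end is at (632,133) with ring_right at (645,262).

```bash
python3 - <<'E'
from h import *
s,d=pickle.load(open('c3.pkl','rb'))
z=.1378+.02
a,b=onz(d['scene'],(276.2,180.5),z),onz(d['side'],(248,203.2),z)
e,f=onz(d['scene'],(273.5,208.7),.062),onz(d['side'],(251.2,235.5),.062)
print('roll',a,b,(a+b)/2);print('disp',e,f,(e+f)/2)
E
```

```text
roll [0.45755092 0.17403853 0.1578    ] [0.45875082 0.07983769 0.1578    ] [0.45815087 0.12693811 0.1578    ]
disp [0.45601269 0.19310377 0.062     ] [0.45798541 0.06024569 0.062     ] [0.45699905 0.12667473 0.062     ]
```

>>> apply_moves --series '[{"dp": [0, 0, 2], "turn": 0}, {"dp": [0, 0, 2], "turn": 0}, {"dp": [0, 0, 2], "turn": 0}, {"dp": [0, 0, 1.5], "turn": 0}, {"dp": [0, 0, 1], "turn": 0}, {"dp": [0, 0, 0.5], "turn": 0}, {"dp": [0, 0, 0.4], "turn": 0}, {"dp": [0, 0, 0], "turn": 0}, {"dp": [0, 0, 0], "turn": 0}]'

```text
clock: 6.25
position: [0.4573, 0.1257, 0.045]
orientation: [[-0.021, -1.0, 0.001], [-1.0, 0.021, 0.0], [-0.0, -0.001, -1.0]]
contact_force: [-0.0, 0.5, -2.0]
opening: 0.652
grip_force: 43.3
```

>>> apply_moves --series '[{"dp": [0, 0, 0.15], "turn": 0}, {"dp": [0, 0, 0.15], "turn": 0}, {"dp": [0, 0, 0], "turn": 0}, {"dp": [0, 0, 0], "turn": 0}]'

```text
clock: 6.65
position: [0.4572, 0.1256, 0.0418]
orientation: [[-0.021, -1.0, 0.001], [-1.0, 0.021, 0.0], [-0.0, -0.001, -1.0]]
contact_force: [-0.1, -0.5, 1.2]
opening: 0.646
grip_force: 43.5
```

>>> apply_moves --hand 1 --series '[{"dp": [0, 0, 0], "turn": 0}, {"dp": [0, 0, 0], "turn": 0}, {"dp": [0, 0, 0], "turn": 0}, {"dp": [0, 0, 0], "turn": 0}, {"dp": [0, 0, 0], "turn": 0}, {"dp": [0, 0, -2], "turn": 0}, {"dp": [0, 0, -4], "turn": 0}, {"dp": [0, 0, -4], "turn": 0}, {"dp": [0, 0, -4], "turn": 0}, {"dp": [0, 0, -5], "turn": 0}]'

```text
clock: 7.65
position: [0.4562, 0.1252, 0.2317]
orientation: [[-0.021, -1.0, -0.002], [-1.0, 0.021, -0.001], [0.001, 0.002, -1.0]]
contact_force: [-0.0, 0.5, -0.1]
opening: 0.999
grip_force: 0.0
```

```bash
python3 - <<'E'
from station import monitor, imaging
from h import *
s=monitor.sense();d={n:imaging.capture(n) for n in('scene','side')};print(s['opening'],s['position'])
pickle.dump((s,d),open('c4.pkl','wb'))
a=cv2.resize(d['scene']['image'][150:230,230:330],None,fx=4,fy=4,interpolation=cv2.INTER_CUBIC)
b=cv2.resize(d['side']['image'][170:260,190:290],None,fx=4,fy=4,interpolation=cv2.INTER_CUBIC)
a=cv2.copyMakeBorder(a,0,40,0,0,0);cv2.imwrite('pics/a4.png',np.hstack([a,b]))
E
```

```text
0.9989377006911896 [0.45620941 0.12521961 0.23174811]
```

>>> apply_moves --series '[{"dp": [4.1, 0, 0], "turn": 0}, {"dp": [4.1, 0, 0], "turn": 0}, {"dp": [4.1, 0, 0], "turn": 0}, {"dp": [4.1, 0, 0], "turn": 0}, {"dp": [4.1, 0, 0], "turn": 0}, {"dp": [4.1, 0, 0], "turn": 0}, {"dp": [0, 0, 0], "turn": 0}, {"dp": [0, 0, 0], "turn": 0}, {"dp": [0, 0, 0], "turn": 0}]'

```text
clock: 8.65
position: [0.4518, -0.1199, 0.2311]
orientation: [[-0.02, -1.0, -0.0], [-1.0, 0.02, 0.0], [-0.0, 0.0, -1.0]]
contact_force: [0.4, -0.0, -0.8]
opening: 1.002
grip_force: 0.0
```

```bash
python3 - <<'E'
from station import monitor, imaging
from h import *
s=monitor.sense();c=imaging.capture('wrist');pickle.dump((s,c),open('c5.pkl','wb'))
print(s['clock'],s['position'])
a=cv2.imread('pics/a4.png');w=cv2.resize(c['image'],None,fx=.46,fy=.46);
w=cv2.resize(c['image'][0:290,170:430],None,fx=.8,fy=.8);cv2.imwrite('pics/w5.png',np.vstack([a,cv2.copyMakeBorder(w,0,0,0,800-w.shape[1],0)]))
print(blobs(c['image'],(80,90,50),(100,255,255))[0])
E
```

```text
8.65 [ 0.45184258 -0.11990448  0.23113024]
[([258, 83, 18, 37, 524], [266.6, 101.0]), ([114, 162, 10, 38, 54], [118.7, 180.5]), ([243, 291, 22, 17, 147], [253.3, 299.1])]
```

View pics/w5.png

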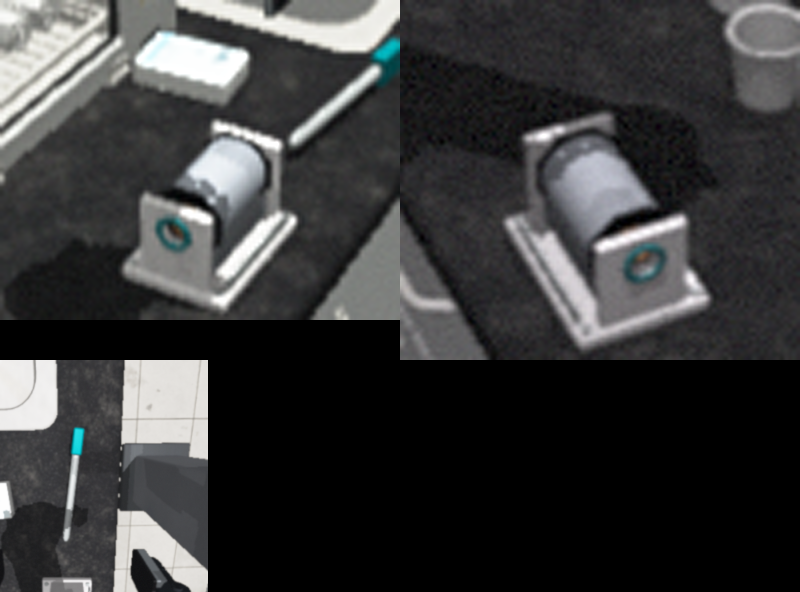

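The roll is seated in the bed with its core behind both rings. In the wrist view the handle is at (266,101), the rod tip is near (253,225), and the ring is at (253,299).

```bash
python3 - <<'E'
from h import *
s,c=pickle.load(open('c5.pkl','rb'));img=c['image']
m=blobs(img,(80,90,50),(100,255,255))[1];m[:80]=0;m[125:]=0;m[:,:240]=0;m[:,290:]=0
for z in(.032,.016):
    q=np.argwhere(m)[:,::-1];w=np.array([onz(c,p,z,s)[:2] for p in q],np.float32);print('handle',z,cv2.minAreaRect(w))
g=cv2.cvtColor(img,cv2.COLOR_BGR2GRAY).astype(int);P=[]
for r in range(125,224,3):
    x=np.arange(240,285);v=g[r,240:285];k=v>100
    if k.sum()>2: P.append(np.r_[onz(c,(x[k].mean(),r),.016,s)[:2],k.sum()])
P=np.array(P);p=np.polyfit(P[:,1],P[:,0],1);print('rod yaw',-np.degrees(np.arctan(p[0])),'resid',np.abs(np.polyval(p,P[:,1])-P[:,0]).max(),'x at -.2,-.04',np.polyval(p,[-.2,-.04]),P[:3],P[-2:])
print('ring',onz(c,(253.5,299),.062,s))
E
```

```text
handle 0.032 ((0.4348643720149994, -0.19656863808631897), (0.04049709811806679, 0.018226031213998795), 83.1230697631836)
handle 0.016 ((0.43413838744163513, -0.1965538114309311), (0.04239368811249733, 0.01907963491976261), 83.12300872802734)
rod yaw -7.5253478932552715 resid 0.0009670991497018888 x at -.2,-.04 [0.43389334 0.45502975] [[ 0.43828538 -0.16751084 10.        ]
 [ 0.43832815 -0.16373532 10.        ]
 [ 0.43901381 -0.15995068  9.        ]] [[ 0.45456756 -0.0387912   9.        ]
 [ 0.45538144 -0.03417043  8.        ]]
ring [0.45603905 0.06191104 0.062     ]
```

>>> apply_moves --hand 0 --series '[{"dp": [2.4, 0.5, 2], "turn": 0}, {"dp": [2.4, 0.5, 4], "turn": 0}, {"dp": [2.4, 0.5, 4], "turn": 0}, {"dp": [0, 0, 4], "turn": 3}, {"dp": [0, 0, 4], "turn": 3}, {"dp": [0, 0, 2], "turn": 0}, {"dp": [0, 0, 1.5], "turn": 0}, {"dp": [0, 0, 0.7], "turn": 0}, {"dp": [0, 0, 0], "turn": 0}, {"dp": [0, 0, 0], "turn": 0}]'

```text
clock: 9.7
position: [0.436, -0.1918, 0.0102]
orientation: [[-0.124, -0.992, 0.001], [-0.992, 0.124, -0.0], [0.0, -0.001, -1.0]]
contact_force: [0.2, 0.1, 0.7]
opening: 0.504
grip_force: 0.0
```

>>> apply_moves --series '[{"dp": [0, 0, 0.3], "turn": 0}, {"dp": [0, 0, 0.3], "turn": 0}, {"dp": [0, 0, 0], "turn": 0}, {"dp": [0, 0, 0], "turn": 0}]'

```text
clock: 10.1
position: [0.4353, -0.1922, 0.0034]
orientation: [[-0.125, -0.992, 0.0], [-0.992, 0.125, -0.0], [0.0, -0.0, -1.0]]
contact_force: [0.3, 0.3, 0.3]
opening: 0.502
grip_force: 0.0
```

>>> apply_moves --hand -1 --newtons 70 --series '[{"dp": [0, 0, 0], "turn": 0}, {"dp": [0, 0, 0], "turn": 0}, {"dp": [0, 0, 0], "turn": 0}, {"dp": [0, 0, 0], "turn": 0}, {"dp": [0, 0, 0], "turn": 0}, {"dp": [0, 0, 0], "turn": 0}, {"dp": [0, 0, 0], "turn": 0}, {"dp": [0, 0, 0], "turn": 0}]'

```text
clock: 10.9
position: [0.4355, -0.1922, 0.0036]
orientation: [[-0.125, -0.992, 0.0], [-0.992, 0.125, -0.0], [0.0, -0.001, -1.0]]
contact_force: [-0.8, 0.5, 3.2]
opening: 0.178
grip_force: 69.2
```

>>> apply_moves --series '[{"dp": [0, 0, -1.6], "turn": 0}, {"dp": [0, 0, -1.5], "turn": 0}, {"dp": [0, 0, -1.5], "turn": 0}, {"dp": [0, 0, 0], "turn": -3}, {"dp": [0, 0, 0], "turn": -3}, {"dp": [-2.1, -0.5, 0], "turn": 0}, {"dp": [-2.1, -0.5, 0], "turn": 0}, {"dp": [-2.0, -0.5, 0], "turn": 0}, {"dp": [0, 0, 0], "turn": 0}, {"dp": [0, 0, 0], "turn": 0}]'

```text
clock: 11.9
position: [0.4509, -0.1302, 0.0484]
orientation: [[-0.02, -1.0, -0.002], [-1.0, 0.02, 0.0], [-0.0, 0.002, -1.0]]
contact_force: [1.2, -0.4, -2.2]
opening: 0.172
grip_force: 68.7
```

```bash
python3 - <<'E'
from station import monitor, imaging
from h import *
s=monitor.sense();d={n:imaging.capture(n) for n in('scene','side','wrist')};print(s['opening'],s['position'])
pickle.dump((s,d),open('c6.pkl','wb'))
a=cv2.resize(d['scene']['image'][130:230,240:340],None,fx=4,fy=4,interpolation=cv2.INTER_CUBIC)
b=cv2.resize(d['side']['image'][210:310,220:320],None,fx=4,fy=4,interpolation=cv2.INTER_CUBIC)
w=cv2.resize(d['wrist']['image'][200:384,150:406],(278,200))
cv2.imwrite('pics/a6.png',np.vstack([np.hstack([a,b]),cv2.copyMakeBorder(w,0,0,0,522,0)]))
E
```

```text
0.1718692436459913 [ 0.45093955 -0.13018815  0.04843447]
```

View pics/a6.png

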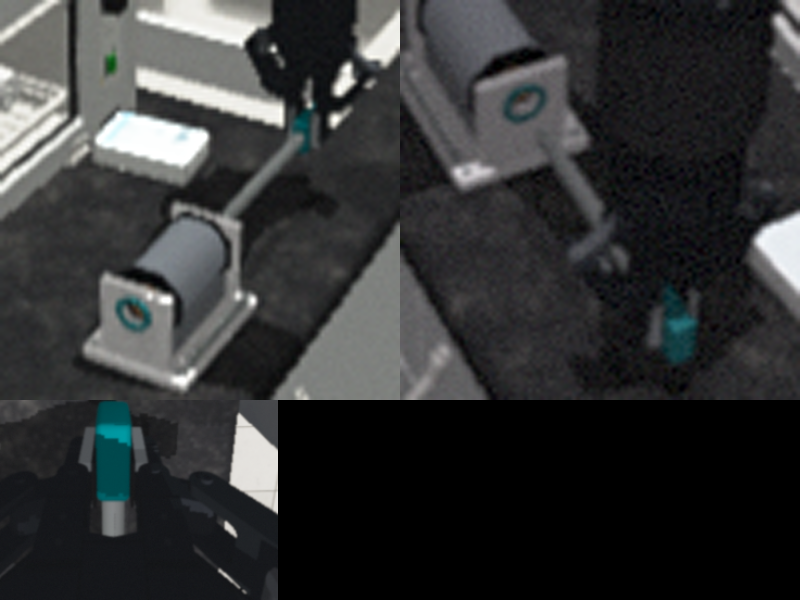

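The rod points at the right ring. In the side crop the tip is at (543,140) and the ring centre at (525,103). In the scene crop the rod runs (300,140)–(230,215).

```bash
python3 - <<'E'
from h import *
s,d=pickle.load(open('c6.pkl','rb'))
p=s['position'];u=np.array([.021,1,0]);base=p+[0,0,.0124]
R=np.array([.457-.065*.021,.0605,.062])
print('pred tip side',proj(d['side'],base+u*.1655),'seen 255.4,244.6 ; ring pred',proj(d['side'],R),'seen 251,235.4')
L=np.array([.457+.065*.021,.1905,.062]);print('ringL scene pred',proj(d['scene'],L),'seen 273.1,207.9')
print('rod scene pred',proj(d['scene'],[base+u*t for t in(.02,.05,.08,.11)]))
# measure rod centre line in both views by brightness profile along rows
for n,ts in(('scene',np.arange(.03,.10,.01)),('side',np.arange(.09,.155,.01))):
    g=cv2.GaussianBlur(cv2.cvtColor(d[n]['image'],cv2.COLOR_BGR2GRAY),(0,0),.7).astype(float)
    for t in ts:
        q,q2=proj(d[n],[base+u*t,base+u*(t+.005)]);v=(q2-q)/np.linalg.norm(q2-q);nn=np.array([-v[1],v[0]])
        k=np.arange(-9,9.1,.25);pt=q+np.outer(k,nn)
        f=cv2.remap(g.astype(np.float32),pt[:,:1].astype(np.float32),pt[:,1:].astype(np.float32),1).ravel()
        w=f>(f.min()+f.max())/2
        print(n,round(t,3),'offset px',k[w].mean().round(2),'width',w.sum()*.25,'n',nn.round(2),'px/m',round(np.linalg.norm(q2-q)/.005))
E
```

```text
pred tip side [[254.336849   242.35977836]] seen 255.4,244.6 ; ring pred [[250.35083297 235.72611419]] seen 251,235.4
ringL scene pred [[273.23568388 208.03263938]] seen 273.1,207.9
rod scene pred [[314.15738456 164.19994819]
 [310.5938193  168.07485473]
 [306.93002035 172.05695023]
 [303.16228151 176.1501216 ]]
scene 0.03 offset px 8.0 width 2.25 n [-0.74 -0.68] px/m 175
scene 0.04 offset px 1.22 width 4.0 n [-0.74 -0.68] px/m 177
scene 0.05 offset px 0.12 width 4.0 n [-0.74 -0.68] px/m 178
scene 0.06 offset px 0.25 width 4.25 n [-0.74 -0.68] px/m 180
scene 0.07 offset px 0.25 width 4.25 n [-0.74 -0.68] px/m 182
scene 0.08 offset px 0.5 width 4.25 n [-0.74 -0.68] px/m 183
scene 0.09 offset px 1.74 width 5.5 n [-0.74 -0.68] px/m 185
scene 0.1 offset px 0.25 width 3.75 n [-0.74 -0.68] px/m 187
side 0.09 offset px 0.38 width 5.5 n [ 0.83 -0.56] px/m 329
side 0.1 offset px 0.5 width 5.25 n [ 0.83 -0.56] px/m 325
side 0.11 offset px 0.5 width 4.75 n [ 0.83 -0.56] px/m 322
side 0.12 offset px 0.38 width 5.0 n [ 0.83 -0.56] px/m 318
side 0.13 offset px 0.38 width 5.0 n [ 0.83 -0.56] px/m 314
side 0.14 offset px 3.75 width 10.75 n [ 0.83 -0.56] px/m 311
side 0.15 offset px 1.0 width 11.25 n [ 0.83 -0.56] px/m 307
```

>>> apply_moves --series '[{"dp": [0, -0.05, -0.1], "turn": 0}, {"dp": [-1, 0, 0], "turn": 0}, {"dp": [-1, 0, 0], "turn": 0}, {"dp": [-1, 0, 0], "turn": 0}, {"dp": [-1, 0, 0], "turn": 0}, {"dp": [-1, 0, 0], "turn": 0}, {"dp": [0, 0, 0], "turn": 0}]'

```text
clock: 12.75
position: [0.4532, -0.0791, 0.0504]
orientation: [[-0.019, -1.0, 0.0], [-1.0, 0.019, 0.0], [-0.0, -0.0, -1.0]]
contact_force: [-0.4, -0.4, -0.9]
opening: 0.174
grip_force: 68.7
```

>>> apply_moves --series '[{"dp": [-1.4, 0, 0], "turn": 0}, {"dp": [-1.4, 0, 0], "turn": 0}, {"dp": [-1.4, 0, 0], "turn": 0}, {"dp": [-1.4, 0, 0], "turn": 0}, {"dp": [-1.4, 0, 0], "turn": 0}, {"dp": [-1, 0, 0], "turn": 0}, {"dp": [0, 0, 0], "turn": 0}]'

```text
clock: 13.45
position: [0.4548, 0.0004, 0.0503]
orientation: [[-0.019, -1.0, 0.0], [-1.0, 0.019, 0.0], [-0.0, -0.0, -1.0]]
contact_force: [1.1, -0.9, -1.3]
opening: 0.176
grip_force: 68.7
```

>>> apply_moves --series '[{"dp": [-0.8, 0, 0], "turn": 0}, {"dp": [-0.8, 0, 0], "turn": 0}, {"dp": [-0.8, 0, 0], "turn": 0}, {"dp": [-0.5, 0, 0], "turn": 0}, {"dp": [0, 0, 0], "turn": 0}]'

```text
clock: 13.95
position: [0.4554, 0.0291, 0.0502]
orientation: [[-0.02, -1.0, -0.0], [-1.0, 0.02, -0.0], [0.0, 0.0, -1.0]]
contact_force: [-0.3, 0.2, -1.7]
opening: 0.178
grip_force: 68.7
```

>>> apply_moves --series '[{"dp": [-0.5, 0, 0], "turn": 0}, {"dp": [-0.4, 0, 0], "turn": 0}, {"dp": [-0.3, 0, 0], "turn": 0}, {"dp": [-0.2, 0, 0], "turn": 0}, {"dp": [0, 0, 0], "turn": 0}]'

```text
clock: 14.45
position: [0.4557, 0.0427, 0.0503]
orientation: [[-0.021, -1.0, -0.0], [-1.0, 0.021, -0.0], [0.0, 0.0, -1.0]]
contact_force: [0.5, 0.3, -0.4]
opening: 0.175
grip_force: 68.7
```

>>> apply_moves --series '[{"dp": [-0.1, 0, 0], "turn": 0}, {"dp": [-0.1, 0, 0], "turn": 0}, {"dp": [-0.1, 0, 0], "turn": 0}, {"dp": [0, 0, 0], "turn": 0}]'

```text
clock: 14.85
position: [0.4556, 0.044, 0.0503]
orientation: [[-0.022, -1.0, -0.001], [-1.0, 0.022, -0.003], [0.003, 0.001, -1.0]]
contact_force: [1.3, -6.3, -1.4]
opening: 0.175
grip_force: 68.5
```

>>> apply_moves --hand 0 --series '[{"dp": [0, 0, 0.2], "turn": 0}, {"dp": [0, 0, 0], "turn": 0}, {"dp": [0, 0, 0], "turn": 0}, {"dp": [0, 0, 0], "turn": 0}, {"dp": [0, 0, 0], "turn": 0}, {"dp": [0, 0, -1], "turn": 0}, {"dp": [0, 0, -3], "turn": 0}, {"dp": [0, 0, -4], "turn": 0}, {"dp": [0, 0, -4], "turn": 0}, {"dp": [0, 0, -4], "turn": 0}]'

```text
clock: 15.85
position: [0.4556, 0.0453, 0.2109]
orientation: [[-0.021, -1.0, 0.001], [-1.0, 0.021, 0.0], [-0.0, -0.001, -1.0]]
contact_force: [-1.0, 0.5, -0.7]
opening: 0.496
grip_force: 0.0
```

>>> apply_moves --series '[{"dp": [3, 0, -2], "turn": 0}, {"dp": [0, 0, 0], "turn": 0}, {"dp": [0, 0, 0], "turn": 0}, {"dp": [0, 0, 0], "turn": 0}]'

```text
clock: 16.25
position: [0.4547, 0.0158, 0.2273]
orientation: [[-0.021, -1.0, -0.002], [-1.0, 0.021, -0.0], [0.0, 0.002, -1.0]]
contact_force: [-0.0, 0.5, 0.3]
opening: 0.499
grip_force: 0.0
```

```bash
python3 - <<'E'
from station import monitor, imaging
from h import *
s=monitor.sense();d={n:imaging.capture(n) for n in('scene','side','wrist')};print(s['clock'],s['opening'],s['position'])
pickle.dump((s,d),open('c7.pkl','wb'))
u=np.array([.021,1,0]);C=np.array([.457,.1255,.062])
for n in d: print(n,blobs(d[n]['image'],(80,90,40),(100,255,255))[0],'pred handle',proj(d[n],C-u*.085-[0,0,.006],s).round(1),'tip',proj(d[n],C+u*.085+[0,0,.004],s).round(1))
g=cv2.cvtColor(d['scene']['image'],cv2.COLOR_BGR2GRAY);q=proj(d['scene'],C+u*.085+[0,0,.004])[0].astype(int);print(g[q[1]-8:q[1]+9,q[0]-8:q[0]+9])
E
```

```text
16.25 0.4988241696707867 [0.45471689 0.0157823  0.22733255]
scene [([293, 179, 7, 6, 27], [296.6, 181.6]), ([177, 192, 20, 16, 225], [186.7, 200.6]), ([269, 205, 9, 7, 19], [273.7, 207.3]), ([130, 283, 49, 43, 1645], [154.7, 303.4]), ([17, 327, 7, 8, 41], [19.7, 330.6])] pred handle [[295.  185.9]] tip [[270.1 210.4]]
side [([179, 112, 35, 26, 583], [196.5, 123.0]), ([246, 231, 15, 22, 167], [253.6, 241.3])] pred handle [[253.7 242.3]] tip [[227.3 200.8]]
wrist [([95, 47, 12, 49, 108], [100.8, 70.5]), ([241, 170, 25, 44, 640], [253.3, 191.9])] pred handle [[253.5 189.7]] tip [[253.7 310.8]]
[[ 26  22  41 131 136 136 133 135 134 141 156 164 166 171 163 141 112]
 [ 28  21  37 126 134 132 134 135 129 119 121 129 144 155 166 174 166]
 [ 25  25  38 119 134 133 135 119 108  94  93  94 114 136 142 156 159]
 [ 30  26  40 106 132 134 132  90  62  55  63  71  80 109 126 138 140]
 [ 28  27  36 107 132 137 123  72  71  88  95  94  68  74  96 132 136]
 [ 26  27  34 102 134 134 121  63  90 120 115 106  79  60  70 114 135]
 [ 26  24  35 103 133 135 130  86 112 121 108  96  72  60  52  91 131]
 [ 28  23  30  98 132 138 135 112 116 108  96  91  85  71  54  82 131]
 [ 25  24  35 102 133 133 135 120 109  89  80  85 108  85  58  76 129]
 [ 28  23  54 116 131 131 133 124 111  92  69  62  80  70  70  98 125]
 [ 20  51 119 141 135 132 131 130 131 113  98  77  77  81 107 125 128]
 [ 48 118 171 146 133 132 127 134 136 128 123 115 112 113 124 125 128]
 [102 148 164 143 131 131 132 131 132 131 128 128 125 126 125 125 126]
 [141 129 136 140 133 131 128 133 133 131 131 130 128 127 126 126 127]
 [159 143 142 138 131 130 129 130 130 130 131 131 130 122 124 126 132]
 [161 157 169 159 145 137 134 131 130 129 133 131 127 125 125 123 130]
 [135 138 152 161 162 156 146 147 134 133 132 132 126 127 126 123 131]]
```

The handle sits where it should in both views, and the tip shows through the left ring.

```bash
python3 -c "
from station import ticket
print(ticket.hand_in())"
```

```text
the job is handed in; nothing more can be done
None
```

The roll is in the bed and the spindle is threaded through both plates and the core with its handle against the -y ring; I let go and handed the job in at about 16 s, with no verdict returned.

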